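Gather the capacitors in one tip-out bin

TASK

The two capacitors in the tip-out bins belong together: move the flux bottle out of the way, still upright on the bench, and tip forward the bin with the smaller capacitor at its back to get at it. Take it out and stand it upright in the front compartment of the other bin, in front of the larger one, setting it down rather than dropping it. Leave both bins tipped fully home, the larger capacitor in its place, and the solder spool and circuit board undisturbed.

Things in the scene. Friction and masses are not known exactly. Their poses are not given: they have to be found in the camera images.
- bin_unit: Grey sheet-metal unit fixed to the bench, 230 mm wide, 126 mm deep, with two clear tip-out bins side by side. Origin: middle of its underside; x to its back, y to its left; bin pivots 54 mm before it, 57 mm either side. A top shelf, 131 to 142 mm up (small things on it reach 152), runs from 25 mm behind the origin to its back at 74 mm, over the bins' back compartments. Cheeks 56 mm high.
- bin_left (a joint): Tilt (rad) of the left-hand tip-out bin (seen from the robot): 0 = upright, fully home; grows to a hard stop at 0.56 as it tips forward, its rim coming down towards the robot. The pivot is stiff: the bin stays at any tilt it is left at and moves with 2 to 6 N at the rim, square to the panel. Clear plastic, 103 mm wide, 121 mm deep; a cross wall divides it into a front and a back compartment.
- bin_left_hinge (a point): Middle of the left-hand bin's pivot axis, at the foot of its front panel, level with the top of its floor, 24 mm above the bench. The frame tips with the bin: at tilt 0 x points to the unit's back, y left along the axis, z up.
- bin_left_rim (a point): Middle of the top edge of the left-hand bin's front panel, 79 mm above the bin's floor; same axes as the bin. The panel is 4 mm thick, its inner face straight above the pivot axis, with a lip sticking 10 mm out along the rim on the outside.
- bin_left_front (a point): Centre of the floor of the left-hand bin's front compartment (61 mm front to back, 98 mm wide inside; 30 mm behind the pivot axis); same axes as the bin. Behind it the cross wall is 42 mm high, 2.5 mm thick.
- bin_left_back (a point): Centre of the floor of the left-hand bin's back compartment (51 mm front to back, 98 mm wide inside; 89 mm behind the pivot axis); same axes as the bin. Side and back walls are 60 mm high, 2.5 mm thick.
- bin_right (a joint): Tilt (rad) of the right-hand tip-out bin (seen from the robot): 0 = upright, fully home; grows to a hard stop at 0.56 as it tips forward, its rim coming down towards the robot. The pivot is stiff: the bin stays at any tilt it is left at and moves with 2 to 6 N at the rim, square to the panel. Clear plastic, 103 mm wide, 121 mm deep; a cross wall divides it into a front and a back compartment.
- bin_right_hinge (a point): Middle of the right-hand bin's pivot axis, at the foot of its front panel, level with the top of its floor, 24 mm above the bench. The frame tips with the bin: at tilt 0 x points to the unit's back, y left along the axis, z up.
- bin_right_rim (a point): Middle of the top edge of the right-hand bin's front panel, 79 mm above the bin's floor; same axes as the bin. The panel is 4 mm thick, its inner face straight above the pivot axis, with a lip sticking 10 mm out along the rim on the outside.
- bin_right_front (a point): Centre of the floor of the right-hand bin's front compartment (61 mm front to back, 98 mm wide inside; 30 mm behind the pivot axis); same axes as the bin. Behind it the cross wall is 42 mm high, 2.5 mm thick.
- bin_right_back (a point): Centre of the floor of the right-hand bin's back compartment (51 mm front to back, 98 mm wide inside; 89 mm behind the pivot axis); same axes as the bin. Side and back walls are 60 mm high, 2.5 mm thick.
- can_small_center (a point): Centre of the smaller capacitor, a dark blue round can 36 mm across and 52 mm tall, standing free in the back compartment of one of the bins; z is its own axis. When the bin tips it leans with the bin, and may slide or lean on against the cross wall.
- can_small: The same smaller capacitor, origin at the centre of its foot, z along its axis; about 0.05 kg.
- can_large_center (a point): Centre of the larger capacitor, the same kind of can, 44 mm across and 70 mm tall, standing free in the back compartment of the other bin.
- flux_bottle_center (a point): Centre, half-way up, of an upright loose brown flux bottle, 36 mm across up to 66 mm high, then a narrow neck 20 mm across to its top at 105 mm; z is its axis. It stands close before the bin that holds the smaller capacitor, in its way when it tips (the tipped bin's lip comes 53 mm out before its pivot).
- solder_spool_center (a point): Centre of a loose spool of solder wire, 83 x 64 x 42 mm, beside the right end of the unit.
- task_lamp: Black desk lamp, fixed, to the left of the unit, an obstacle. In world directions from its origin on the bench: round foot 200 mm across, centre 160 mm in +x and 30 mm in +y, with an arm rising from it to 0.47 m; shade 270 mm across, centre 140 mm in -x, its lower edge 0.32 m and its top 0.54 m above the bench. Close behind the unit a rack of white trays rises to 0.44 m.
- circuit_board_center (a point): Centre of a loose circuit board, 62 x 100 x 26 mm, flat on the bench to the left of the unit near the lamp's foot.
Not all that is in view belongs to the job. Leave any purple or yellow look-alike of the part that bears can_large_center alone.

How it is judged:
On the way:
1. the bin that holds the smaller capacitor is tipped forward with the capacitor still in its back compartment (((value of joint bin_left above 0.42 rad and x of can_small_center in the frame of bin_left_back between -0.035 and 0.035 m and y of can_small_center in the frame of bin_left_back between -0.05 and 0.05 m and z of can_small_center in the frame of bin_left_back between 0 and 0.06 m) or (value of joint bin_right above 0.42 rad and x of can_small_center in the frame of bin_right_back between -0.035 and 0.035 m and y of can_small_center in the frame of bin_right_back between -0.05 and 0.05 m and z of can_small_center in the frame of bin_right_back between 0 and 0.06 m))), for 0.2 s.
At the end, for the whole second after the job is handed in: The smaller capacitor stands upright (within 8 degrees), at rest on the floor of the front compartment of the bin whose back compartment holds the larger one; both bins are home (under 0.05 rad); the flux bottle stands upright on the bench (((x of can_small_center in the frame of bin_left_front between -0.022 and 0.022 m and y of can_small_center in the frame of bin_left_front between -0.036 and 0.036 m and z of can_small_center in the frame of bin_left_front between 0.015 and 0.036 m and x of can_large_center in the frame of bin_left_back between -0.03 and 0.03 m and y of can_large_center in the frame of bin_left_back between -0.045 and 0.045 m and z of can_large_center in the frame of bin_left_back between 0.015 and 0.05 m) or (x of can_small_center in the frame of bin_right_front between -0.022 and 0.022 m and y of can_small_center in the frame of bin_right_front between -0.036 and 0.036 m and z of can_small_center in the frame of bin_right_front between 0.015 and 0.036 m and x of can_large_center in the frame of bin_right_back between -0.03 and 0.03 m and y of can_large_center in the frame of bin_right_back between -0.045 and 0.045 m and z of can_large_center in the frame of bin_right_back between 0.015 and 0.05 m)) and angle between can_small_center's own z axis and vertical below 0.15 rad and linear speed of can_small below 0.02 m/s and value of joint each of bin_left, bin_right below 0.05 rad and angle between flux_bottle_center's own z axis and vertical below 0.1 rad and height (world z) of flux_bottle_center below 0.06 m); the robot touches nothing.
It fails at once if the flux bottle is knocked over (angle between flux_bottle_center's own z axis and vertical above 0.6 rad).
It fails at once if the smaller capacitor is dropped or thrown (faster than 1.2 m/s) (linear speed of can_small above 1.2 m/s).
It fails at once if the solder spool or the circuit board is disturbed (moved over 25 mm) (distance of any of solder_spool_center, circuit_board_center from where it was at the start of the episode above 0.025 m).
It also fails if it takes over 72 s, if anything falls off the work surface, if the arm or the gripper's body presses on something with over 40 N, if the wrist force passes 120 N, or if a joint passes its speed limit or range.

ROBOT

A 7-joint arm with a two-finger parallel gripper is mounted at the origin on the work surface; the furniture and walls round the work are solid. World frame = base frame: x ahead of the robot, y to its left, z up, the work surface at z = 0. Lengths are in m, angles in rad, forces in N, time in s.
With the tool pointing down it reaches from about 0.4 to 0.85 m from the base axis. Payload 10.4 kg.
Tool frame: the origin (TCP) lies where the fingers leave the gripper's body, on its centre line; the fingertips stand 73 mm ahead of it and the grasp point (between the pads) lies 54 mm ahead of it; z points along the fingers, y is the line along which they close (so a half turn about z gives the same grasp; the last joint's range is limited). The gripper opens to 85 mm and grips with 20 to 120 N. Pads are 22 mm wide; open, the fingers measure 114 mm over their backs; the gripper's body (76 mm by 85 mm) begins 54 mm behind the grasp point. The pads swing forward as they close: fully open they stand 13 mm farther back than shut.
Start: joints at [-1.125, 0.332, -0.065, 1.46, 0.022, 1.35, -0.088], TCP at [0.282, 0.558, 0.304] pointing down, gripper open.
Joint ranges: [-2.6, 2.6], [-0.5, 2.12], [-1.47, 1.34], [0.16, 2.42], [-1.27, 4.41], [0.06, 2.06], [-2.6, 2.6]. Speed limits (rad/s): [2.22, 2.22, 2.79, 2.79, 3.14, 3.14, 3.14].

INTERFACE

Orientations are given as a unit quaternion [x, y, z, w].
In Python, from workcell import manip, camera gives the robot as it stands. The module is installed in compiled form; this text tells all that it offers.
- The arm moves only by the shell command python3 -m creep 'ROWS' [OPENING] [FORCE]. ROWS is JSON, a list of rows, each a list of 2 entries, a list of its own where there are three numbers: the shift along the tool's x, y, z in mm, then the turn about the tool's z in rad. In form: [[[tx, ty, tz], twist], ...]. A call has 1 to 5 rows; each row is the pose to reach, as a shift and turn from the pose commanded when the call began, along the tool's axes at that moment; what a row does not reach only later rows make up. A row lasts 1/12 s, in which the tool goes at most 41.7 mm and 7.16 degrees, less where a joint would pass 70% of its speed; a pose out of reach is approached as far as the arm can. A call with a gripper value outside its range is refused whole. OPENING is the opening, from 0 (shut) to 1 (fully open), set as the call begins (- or left out, the last holds). The fingers move at their own pace and stop on an object; FORCE is the grip in N (left out, the last holds). Time passes only in rows, so rows that repeat a pose let the fingers close. It gives the time, the measured TCP pose, the force, the opening and the grip force at its end, in the units of the state.
- manip.get_obs(): the state, without advancing time (a new reading comes with each control period).
- camera(name): name is "scene" or "top" or "wrist"; returns a dict with "pixels" (420x560x3 uint8, red, green, blue), "z_map" (420x560 float32, m along the optical axis (not along the pixel's ray), 0 where there is no reading), "fx", "fy", "cx", "cy" (pixels), "extrinsics" (4x4, takes a point from world to camera coordinates). Camera axes: x right, y down, z forward; pixel columns grow to the right and rows downward; lengths in m; the calibration is good to about 2 mm. A picture is of the moment at which its call begins.
- manip.hand_in(): hands the job in; it is judged then, once.
The state is a dict: "clock": time; "joint_pos": joint angles; "joint_velocities": joint speeds; "tau": joint torques, N m; "position": TCP position; "ee_rot": TCP orientation; "ft_force": force on the tool from outside, world axes, zero at the start; "torque": the same for the moment, N m; "grip_width": opening from 0.0 (shut) to 1.0 (fully open); "grasp_force": force on a finger pad.
Only numpy, scipy, OpenCV 4.12 (cv2) and the standard library are available. Lean on these libraries where they do the work, as an engineer would, in place of code of your own. Each camera call takes 0.05 s, during which the arm holds its last target. There are 200 camera calls.

## Working session

There is one attempt and no reset: what is moved stays moved. The work goes in short steps, Python scripts to look and compute and a shell command to move; the robot and the scene stay as the last step left them, time stands still between calls to the robot, and variables do not carry over. Pictures are saved under pics/ and viewed, at most 10 in all, crops included, and the job is handed in when it is done.

```bash
mkdir -p pics; cat > h.py <<'E'
import numpy as np,cv2
from workcell import manip,camera
from scipy.spatial.transform import Rotation as R
def cam(n,save=None):
    c=camera(n)
    if save: cv2.imwrite('pics/'+save,c['pixels'][:,:,::-1])
    z=c['z_map'];v,u=np.mgrid[:z.shape[0],:z.shape[1]]
    P=np.stack([(u-c['cx'])/c['fx']*z,(v-c['cy'])/c['fy']*z,z],-1)
    E=np.array(c['extrinsics']);W=(P-E[:3,3])@E[:3,:3]
    W[z==0]=np.nan
    return c,W
def delta(p,q=None):
    "shift in tool axes mm to reach world TCP p"
    o=manip.get_obs();r=R.from_quat(o['ee_rot'])
    return np.round(1000*r.inv().apply(np.array(p)-o['position']),1)
def st():
    o=manip.get_obs();print(o['clock'],np.round(o['position'],4),'\n',np.round(R.from_quat(o['ee_rot']).as_matrix(),3),np.round(o['ft_force'],1),o['grip_width'],o['grasp_force'],np.round(o['joint_pos'],2))
E
python3 - <<'E'
from h import *
a,W=cam('scene','s0.png');b,W2=cam('top','t0.png')
np.savez('s0',W=W,W2=W2,a=a['pixels'],b=b['pixels'])
for c in(a,b):
  E=np.array(c['extrinsics']);print(c['fx'],-E[:3,:3].T@E[:3,3])
st()
E
```

```text
495.39347169509045 [-0.12205037 -0.98640036  1.0674435 ]
462.9490143347101 [ 0.49788243 -0.36863989  1.13435923]
0.1 [0.2823 0.5574 0.3032] 
 [[-0.892  0.452 -0.001]
 [ 0.452  0.892 -0.001]
 [-0.    -0.001 -1.   ]] [0.9 0.8 1.2] 0.9978342007961645 0.0 [-1.12  0.33 -0.06  1.46  0.02  1.35 -0.09]
```

View pics/s0.png

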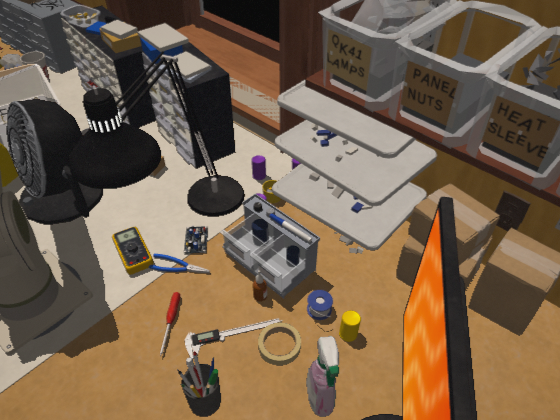

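View pics/t0.png

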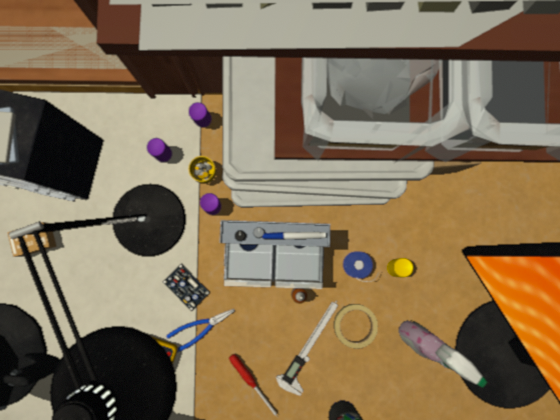

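The scene shows the larger can in the left bin at about (260,230). The smaller one is in the right bin at (293,255), with the flux bottle before it at (260,287). The top view shows the unit at (222-330, 222-288) and the bottle at (302,295).

```bash
python3 - <<'E'
from h import *
d=np.load('s0.npz');W,W2,a,b=d['W'],d['W2'],d['a'],d['b']
np.set_printoptions(precision=4,suppress=True)
# shelf top
def reg(W,x0,x1,y0,y1,z0,z1):
    m=(W[...,0]>x0)&(W[...,0]<x1)&(W[...,1]>y0)&(W[...,1]<y1)&(W[...,2]>z0)&(W[...,2]<z1);return m
for n,(u,v) in dict(sh=(227,228),sh2=(325,240),lip=(230,282),lipR=(318,286),bot=(302,295),spool=(360,265),board=(185,286)).items(): print(n,W2[v,u])
for n,(u,v) in dict(cl=(260,228),cs=(293,250),bot=(259,290),cs2=(293,260)).items(): print(n,W[v,u],a[v,u])
c=W2[228,227]
m=reg(W2,c[0]-.3,c[0]+.4,c[1]-.4,c[1]+.4,.136,.147)
n,l,s,_=cv2.connectedComponentsWithStats(m.astype(np.uint8))
i=1+np.argmax(s[1:,4]);p=W2[l==i];r=cv2.minAreaRect(p[:,:2].astype(np.float32));print('shelf',r,cv2.boxPoints(r),np.median(p[:,2]))
for nm,u,v in(('scene',260,287),('top',302,295)):
  X=W if nm=='scene' else W2
  q=X[v-18:v+19,u-18:u+19].reshape(-1,3);q=q[(q[:,2]>.015)&(q[:,2]<.12)];
  for z in np.arange(.015,.12,.015):
    k=q[(q[:,2]>=z)&(q[:,2]<z+.015)]
    if len(k):print(nm,z,len(k),k.min(0),k.max(0))
A=a[180:310,200:340];cv2.imwrite('pics/s0c.png',cv2.resize(A[:,:,::-1],None,fx=4,fy=4,interpolation=cv2.INTER_CUBIC))
E
```

```text
sh [ 0.5526 -0.2726  0.1371]
sh2 [ 0.5283 -0.4839  0.1358]
lip [ 0.4356 -0.2778  0.1019]
lipR [ 0.4278 -0.4719  0.1035]
bot [ 0.4059 -0.4382  0.0789]
spool [ 0.4729 -0.578   0.0375]
board [ 0.4196 -0.1612  0.0033]
cl [ 0.5139 -0.3309  0.0968] [38 45 65]
cs [ 0.5287 -0.4364  0.0763] [21 24 32]
bot [ 0.3898 -0.4455  0.0491] [59 32 13]
cs2 [ 0.5151 -0.4488  0.0575] [19 23 32]
shelf ((0.543117880821228, -0.37426456809043884), (0.23588122427463531, 0.04851589724421501), 88.267822265625) [[ 0.5153 -0.4914]
 [ 0.5638 -0.4929]
 [ 0.5709 -0.2571]
 [ 0.5224 -0.2556]] 0.14054242555929292
scene 0.015 95 [ 0.3826 -0.4714  0.015 ] [ 0.4858 -0.3643  0.03  ]
scene 0.03 122 [ 0.3831 -0.4738  0.03  ] [ 0.4818 -0.3749  0.045 ]
scene 0.045 176 [ 0.3825 -0.4736  0.045 ] [ 0.4349 -0.3896  0.06  ]
scene 0.06 91 [ 0.3898 -0.473   0.06  ] [ 0.4348 -0.4088  0.0746]
scene 0.075 70 [ 0.3923 -0.472   0.0752] [ 0.4349 -0.4267  0.0894]
scene 0.09 46 [ 0.399  -0.4792  0.0908] [ 0.4377 -0.4341  0.1048]
scene 0.105 16 [ 0.3996 -0.4807  0.1051] [ 0.4332 -0.4347  0.1088]
top 0.015 115 [ 0.3967 -0.4771  0.0203] [ 0.4439 -0.3988  0.0298]
top 0.03 18 [ 0.4069 -0.4778  0.0301] [ 0.4446 -0.4151  0.0446]
top 0.045 142 [ 0.3852 -0.4772  0.0456] [ 0.4426 -0.4003  0.06  ]
top 0.06 33 [ 0.3907 -0.4776  0.0603] [ 0.4459 -0.3979  0.0749]
top 0.075 62 [ 0.3948 -0.4786  0.0753] [ 0.4466 -0.4195  0.089 ]
top 0.09 242 [ 0.4004 -0.4771  0.0903] [ 0.4383 -0.3967  0.105 ]
top 0.105 15 [ 0.4018 -0.4761  0.105 ] [ 0.4364 -0.3967  0.1085]
```

View pics/s0c.png

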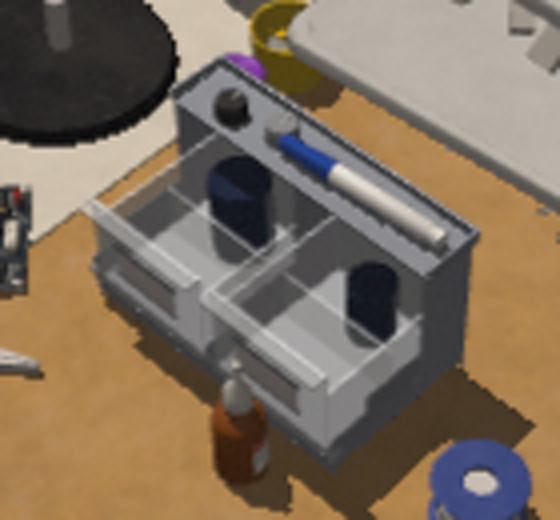

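The crop confirms the small can is in the right bin and both bins look home. Next I need the lamp's location and a finer fit of the bottle and cans.

```bash
python3 - <<'E'
from h import *
d=np.load('s0.npz');W,W2,a,b=d['W'],d['W2'],d['a'],d['b']
np.set_printoptions(precision=3,suppress=True)
for n,(u,v) in dict(foot=(150,235),foot2=(125,220),sh=(115,350),shR=(168,385),sh3=(60,385),knob=(90,410)).items(): print('top',n,W2[v,u])
for n,(u,v) in dict(shade=(115,160),shadeR=(155,155),shadeL=(78,150),cap=(100,105),foot=(215,195),robot=(30,270),elbow=(180,60),fan=(45,140)).items(): print('scene',n,W[v,u])
# obstacles histogram: everything 0.3<z, x 0..0.7
from scipy.spatial import cKDTree
P=np.concatenate([W.reshape(-1,3),W2.reshape(-1,3)]);P=P[np.isfinite(P).all(1)]
for zz in((.03,.15),(.15,.31),(.31,.45),(.45,.7)):
  q=P[(P[:,2]>zz[0])&(P[:,2]<zz[1])&(P[:,0]>-.1)&(P[:,0]<.8)&(abs(P[:,1])<.8)]
  H,_,_=np.histogram2d(q[:,0],q[:,1],bins=[np.arange(-.1,.85,.05),np.arange(-.8,.85,.05)]);print(zz,'rows x down from .8, cols y .8 to -.8')
  for i in range(H.shape[0])[::-1]: print('%5.2f'%(-.1+.05*i),''.join('#' if h>3 else '.' for h in H[i][::-1]))
# brown bottle
for nm,X,I in(('s',W,a),('t',W2,b)):
  I=I.astype(int);m=(np.abs(X[...,0]-.40)<.035)&(np.abs(X[...,1]+.44)<.04)&(X[...,2]>.015)&(X[...,2]<.11)&(I[...,0]-I[...,2]>20)&(X[...,0]<.421)
  q=X[m]
  for lo,hi,r in((.015,.06,.018),(.068,.1,.01)):
    k=q[(q[:,2]>lo)&(q[:,2]<hi)]
    if len(k)>8:
      from scipy.optimize import least_squares
      f=least_squares(lambda c:np.hypot(k[:,0]-c[0],k[:,1]-c[1])-r,[.405,-.44],loss='soft_l1',f_scale=.002);print(nm,lo,len(k),f.x,f.cost)
for nm,c0,r,zz in(('small',(.527,-.431),.018,(.035,.072)),('large',(.52,-.33),.022,(.04,.09))):
  for w,X,I in(('s',W,a),('t',W2,b)):
    I=I.astype(int);m=(np.hypot(X[...,0]-c0[0],X[...,1]-c0[1])<.045)&(X[...,2]>zz[0])&(X[...,2]<zz[1])&(I.sum(-1)<160)
    k=X[m]
    if len(k)>8:
      f=least_squares(lambda c:np.hypot(k[:,0]-c[0],k[:,1]-c[1])-r,c0,loss='soft_l1',f_scale=.002);print(nm,w,len(k),f.x,f.cost)
E
```

```text
top foot [ 0.541 -0.079  0.024]
top foot2 [ 0.566 -0.063  0.167]
top sh [ 0.35  -0.13   0.402]
top shR [ 0.291 -0.207  0.377]
top sh3 [ 0.298 -0.05   0.405]
top knob [ 0.297 -0.137  0.513]
scene shade [ 0.249 -0.178  0.404]
scene shadeR [ 0.333 -0.194  0.377]
scene shadeL [ 0.215 -0.092  0.404]
scene cap [ 0.266 -0.146  0.516]
scene foot [ 0.566 -0.086  0.028]
scene robot [ 0.022 -0.072  0.156]
scene elbow [0.704 0.181 0.324]
scene fan [0.244 0.176 0.279]
(0.03, 0.15) rows x down from .8, cols y .8 to -.8
 0.75 ..............##.##.........#...
 0.70 .......##.....#..####.......####
 0.65 ###....######.#....##....##.####
 0.60 ########...####..#..#...#####...
 0.55 ............#...###.######......
 0.50 ##.........##........#####.#...#
 0.45 #####.#....#.........#########.#
 0.40 .....................#####.###..
 0.35 ...........#............##......
 0.30 #.........###...##...........###
 0.25 ...##...#.#########..........###
 0.20 ...#..#.#######.###.............
 0.15 ......#.#####.............##....
 0.10 ..........................##....
 0.05 ...............###........##....
 0.0
[... 1969 characters left out ...]
...........
 0.35 .................##.............
 0.30 .................##.............
 0.25 .................###............
 0.20 ..................#.............
 0.15 ................................
 0.10 ................................
 0.05 ................................
 0.00 ................................
-0.05 ................................
-0.10 ................................
s 0.015 185 [ 0.403 -0.433] 0.0004432099413664541
t 0.015 131 [ 0.401 -0.433] 0.00046148830691161393
t 0.068 22 [ 0.404 -0.435] 1.9916901514053726e-05
small s 91 [ 0.53  -0.434] 0.0001385679883031709
large s 134 [ 0.526 -0.317] 0.00027080559799699165
large t 9 [ 0.535 -0.32 ] 8.979084344107015e-05
```

```bash
python3 -m creep '[[[0,0,-208],0],[[0,0,-208],0],[[0,0,-208],0],[[0,0,-208],0],[[0,0,-208],0]]' 0.6 && python3 -m creep '[[[0,0,-170],0],[[0,0,-170],0],[[0,0,-170],0],[[0,0,-170],0],[[0,0,-170],0]]'; python3 -c "
from h import *
st();print(delta([.5,.3,.67]))"
```

```text
clock: 0.52
position: [0.2822, 0.557, 0.5139]
ee_rot: [0.232, 0.973, -0.0, -0.0]
ft_force: [1.2, 1.2, -0.4]
grip_width: 0.598
grasp_force: 0.0
clock: 0.93
position: [0.2768, 0.5458, 0.6464]
ee_rot: [0.232, 0.973, 0.016, 0.004]
ft_force: [0.8, -0.1, 0.6]
grip_width: 0.601
grasp_force: 0.0
0.9333 [0.2768 0.5458 0.6464] 
 [[-0.892  0.452  0.016]
 [ 0.452  0.892  0.03 ]
 [-0.001  0.034 -0.999]] [ 0.8 -0.1  0.6] 0.601072024114692 0.0 [-1.35  0.41  0.35  0.65 -0.16  2.06 -0.  ]
[-310.2 -117.6  -27.3]
```

```bash
python3 -m creep '[[[-30,-18,0],0.1],[[-60,-36,0],0.2],[[-90,-54,0],0.3],[[-120,-72,0],0.4],[[-140,-84,0],0.45]]' >/dev/null; python3 -c "
from h import *
st();print(delta([.45,.27,.645]))"
```

```text
1.35 [0.3651 0.4037 0.6437] 
 [[-0.601  0.799  0.016]
 [ 0.799  0.6    0.03 ]
 [ 0.015  0.031 -0.999]] [ 1.   0.3 -0.6] 0.5985112698239883 0.0 [-1.25  0.21  0.46  0.92 -0.11  1.99 -0.2 ]
[-157.9  -12.3   -4. ]
```

```bash
python3 -m creep '[[[-32,-2,0],0.1],[[-64,-4,0],0.2],[[-96,-7,0],0.3],[[-128,-10,0],0.4],[[-156,-12,0],0.5]]' >/dev/null; python3 -c "
from h import *
st();print(delta([.52,.07,.645]))"
```

```text
1.7667 [0.4494 0.2739 0.6407] 
 [[-0.147  0.989  0.015]
 [ 0.989  0.147  0.03 ]
 [ 0.027  0.019 -0.999]] [-0.3 -0.1  0.1] 0.6005926737701593 0.0 [-1.09  0.17  0.6   0.99 -0.13  1.98 -0.4 ]
[-211.9   40.    -9.3]
```

```bash
python3 -m creep '[[[-40,8,0],0.1],[[-80,16,0],0.2],[[-120,24,-5],0.3],[[-160,32,-7],0.4],[[-200,38,-9],0.5]]' >/dev/null; python3 -c "
from h import *
st();print(delta([.50,-.15,.65]))"
```

```text
2.1833 [0.5167 0.0821 0.645 ] 
 [[ 0.343  0.939  0.015]
 [ 0.939 -0.344  0.03 ]
 [ 0.033  0.004 -0.999]] [ 1.6  0.2 -0.1] 0.6008705420501994 0.0 [-0.83  0.19  0.79  0.98 -0.18  2.   -0.48]
[-223.4   64.1  -12.3]
```

```bash
python3 -m creep '[[[-40,12,-2],0.1],[[-80,24,-4],0.2],[[-120,36,-6],0.3],[[-160,48,-8],0.4],[[-200,58,-10],0.5]]' >/dev/null; python3 -c "
from h import *
st();print(delta([.44,-.32,.645]))"
```

```text
2.6 [ 0.5024 -0.1257  0.6485] 
 [[ 0.751  0.66   0.015]
 [ 0.659 -0.751  0.03 ]
 [ 0.031 -0.013 -0.999]] [1.5 0.1 0. ] 0.5971764191132776 0.0 [-0.54  0.21  0.98  0.98 -0.24  2.03 -0.53]
[-175.1  104.9   -3.3]
```

```bash
python3 -m creep '[[[-35,21,-1],0.1],[[-70,42,-2],0.2],[[-105,63,-3],0.3],[[-140,84,-4],0.4],[[-173,104,-5],0.5]]' >/dev/null; python3 -c "
from h import *
st();print(delta([.40,-.436,.645]))"
```

```text
3.0167 [ 0.4434 -0.3112  0.6463] 
 [[ 0.971  0.237  0.013]
 [ 0.236 -0.971  0.029]
 [ 0.02  -0.025 -0.999]] [ 0.6  0.2 -0.2] 0.6007096428671871 0.0 [-0.07  0.3   0.96  0.9  -0.31  2.06 -0.61]
[-71.7 111.   -3. ]
```

```bash
python3 -m creep '[[[-18,28,0],0.07],[[-36,56,0],0.14],[[-54,84,5],0.21],[[-72,111,10],0.269],[[-72,111,10],0.269]]' >/dev/null; python3 -m creep '[[[0,0,208],0],[[0,0,208],0],[[0,0,208],0],[[0,0,208],0],[[0,0,208],0]]'; python3 -c "
from h import *
st();print(delta([.4023,-.4356,.20]))"
```

```text
clock: 3.85
position: [0.4048, -0.4266, 0.4224]
ee_rot: [1.0, -0.011, 0.007, -0.015]
ft_force: [0.2, -0.1, 0.4]
grip_width: 0.604
grasp_force: 0.0
3.85 [ 0.4048 -0.4266  0.4224] 
 [[ 1.    -0.022  0.015]
 [-0.023 -0.999  0.03 ]
 [ 0.014 -0.03  -0.999]] [ 0.2 -0.1  0.4] 0.6040874256449252 0.0 [ 0.3   0.24  0.56  1.38 -0.16  1.57 -0.75]
[ -5.4  15.8 222. ]
```

```bash
python3 -m creep '[[[-2,8,40],0],[[-4,14,80],0],[[-5,16,120],0],[[-5,16,160],0],[[-5,16,200],0]]' >/dev/null;python3 -m creep '[[[0,0,10],0],[[0,0,10],0]]'; python3 -c "
from h import *
c,W=cam('wrist','w1.png');cam('scene','s1.png')
st();print(delta([.4023,-.4356,.144]))"
```

```text
clock: 4.43
position: [0.4018, -0.4356, 0.2115]
ee_rot: [1.0, -0.012, 0.005, -0.017]
ft_force: [-0.4, 0.1, 0.2]
grip_width: 0.602
grasp_force: 0.0
4.5333 [ 0.403  -0.4377  0.2161] 
 [[ 1.    -0.024  0.016]
 [-0.024 -0.999  0.028]
 [ 0.015 -0.029 -0.999]] [ 0.1 -0.8  0.3] 0.6014130413978317 0.0 [ 0.34  0.36  0.53  1.67 -0.23  1.17 -0.67]
[-1.9  0.  72.1]
```

View pics/s1.png

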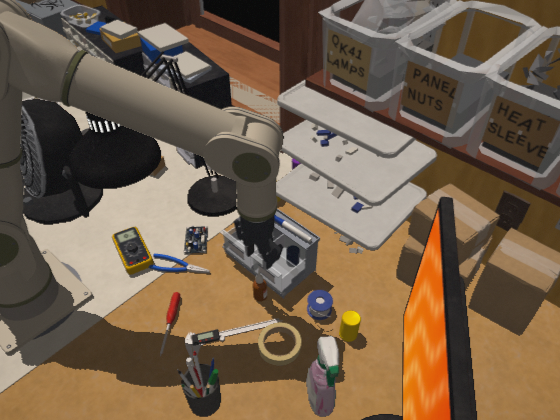

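View pics/w1.png

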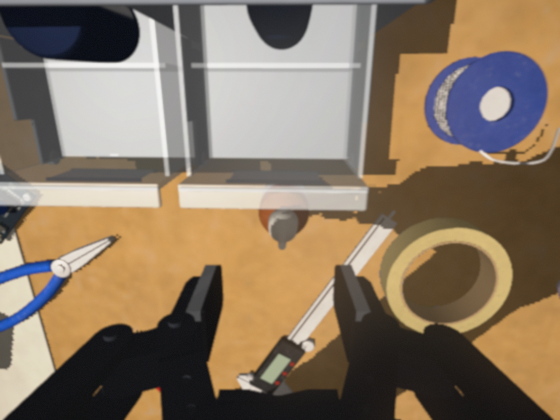

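The wrist view shows the bottle neck at (284,225) between the finger lines at 205 and 350, with the lip just behind it. The caliper is to its front right, and there is free bench to its front left.

```bash
python3 -m creep '[[[-1,0,25],0],[[-2,0,50],0],[[-2,0,72],0],[[-2,0,72],0],[[-2,0,72],0]]' ; python3 -m creep '[[[0,0,0],0],[[0,0,0],0],[[0,0,0],0],[[0,0,0],0],[[0,0,0],0]]' 0 30;python3 -m creep '[[[0,0,0],0],[[0,0,0],0],[[0,0,0],0],[[0,0,0],0],[[0,0,0],0]]';python3 -c "
from h import *
cam('wrist','w2.png');st()"
```

```text
clock: 4.95
position: [0.4022, -0.4355, 0.1442]
ee_rot: [1.0, -0.012, 0.008, -0.014]
ft_force: [1.0, -0.5, 0.2]
grip_width: 0.603
grasp_force: 0.0
clock: 5.37
position: [0.4023, -0.4358, 0.1444]
ee_rot: [1.0, -0.012, 0.009, -0.014]
ft_force: [-1.0, -0.3, 6.7]
grip_width: 0.198
grasp_force: 29.2
clock: 5.78
position: [0.4023, -0.4358, 0.1444]
ee_rot: [1.0, -0.012, 0.009, -0.014]
ft_force: [-0.5, 0.5, 7.6]
grip_width: 0.198
grasp_force: 29.2
5.8333 [ 0.4023 -0.4358  0.1444] 
 [[ 1.    -0.024  0.018]
 [-0.025 -0.999  0.027]
 [ 0.017 -0.028 -0.999]] [-0.6  0.9  6.8] 0.197866456385629 29.180686159561446 [ 0.36  0.44  0.5   1.74 -0.28  1.04 -0.63]
```

View pics/w2.png

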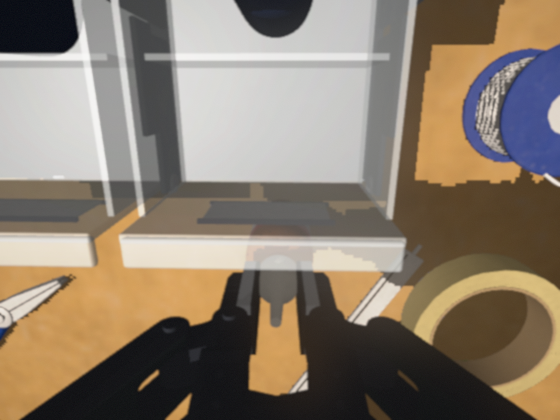

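```bash
python3 -m creep '[[[0,0,-6],0],[[-10,0,-12],0],[[-30,-10,-15],0],[[-50,-35,-15],0],[[-66,-58,-15],0]]' >/dev/null; python3 -m creep '[[[-8,-15,0],0],[[-8,-15,7],0],[[-8,-15,14],0],[[-8,-15,15],0],[[-8,-15,15],0]]'
```

```text
clock: 6.67
position: [0.3301, -0.3612, 0.1443]
ee_rot: [1.0, -0.012, 0.008, -0.014]
ft_force: [-1.0, 2.4, 9.9]
grip_width: 0.192
grasp_force: 30.7
```

```bash
python3 -m creep '[[[0,0,0],0],[[0,0,0],0],[[0,0,0],0],[[0,0,-15],0],[[0,0,-40],0]]' 0.5; python3 -m creep '[[[0,0,-35],0],[[0,0,-70],0],[[0,0,-70],0]]' 0;  python3 - <<'E'
from h import *
c,W=cam('wrist','w3.png')
st()
# unit: rim etc. from the wrist view
E
cp pics/w3.png /dev/null
```

```text
clock: 7.08
position: [0.3276, -0.3605, 0.1816]
ee_rot: [1.0, -0.012, 0.005, -0.016]
ft_force: [1.1, 0.1, -0.4]
grip_width: 0.501
grasp_force: 0.0
clock: 7.33
position: [0.329, -0.3656, 0.2594]
ee_rot: [1.0, -0.013, 0.011, -0.012]
ft_force: [1.0, 0.0, -0.0]
grip_width: 0.08
grasp_force: 0.0
7.3833 [ 0.3286 -0.3648  0.2565] 
 [[ 1.    -0.025  0.02 ]
 [-0.025 -0.999  0.026]
 [ 0.019 -0.027 -0.999]] [ 0.9 -0.3 -0.8] 0.008772874735745015 0.0 [ 0.24  0.06  0.54  1.89 -0.07  1.2  -0.78]
```

View pics/w3.png

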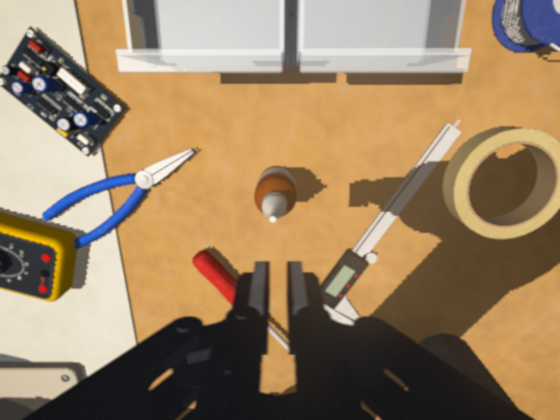

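The bottle stands upright at (275,190), clear of the bins. Next I tip the right bin from inside its front panel.

```bash
python3 -c "
from h import *
print(delta([.4566,-.430,.22]))"
```

```text
[128.9  63.   37.3]
```

```bash
python3 -m creep '[[[36,17,0],0],[[72,34,0],0],[[108,52,10],0],[[129,63,25],0],[[129,63,37],0]]' >/dev/null; python3 -m creep '[[[0,0,0],0],[[0,0,30],0],[[0,0,60],0],[[0,0,67],0],[[0,0,67],0]]';python3 -c "
from h import *
st()
print(delta([.4566,-.430,.153]))"
```

```text
clock: 8.22
position: [0.455, -0.4254, 0.1476]
ee_rot: [1.0, -0.013, 0.005, -0.016]
ft_force: [-0.8, 0.2, 0.5]
grip_width: -0.003
grasp_force: 0.0
8.2167 [ 0.455  -0.4254  0.1476] 
 [[ 1.    -0.025  0.011]
 [-0.025 -0.999  0.032]
 [ 0.01  -0.033 -0.999]] [-0.8  0.2  0.5] -0.0030095490254107462 0.0 [ 0.31  0.5   0.5   1.65 -0.3   1.08 -0.69]
[ 1.8  4.4 -5.5]
```

```bash
python3 -m creep '[[[-4,0,0],0],[[-8,0,0],0],[[-12,0,0],0],[[-16,0,0],0],[[-20,0,0],0]]'; python3 -m creep '[[[-4,0,0],0],[[-8,0,0],0],[[-12,0,0],0],[[-16,0,0],0],[[-18,0,0],0]]'; python3 -m creep '[[[-2,0,0],0],[[-2,0,0],0],[[-2,0,0],0]]'
```

```text
clock: 8.63
position: [0.438, -0.4263, 0.151]
ee_rot: [1.0, -0.012, 0.01, -0.014]
ft_force: [6.1, -1.2, -2.4]
grip_width: 0.001
grasp_force: 3.2
clock: 9.05
position: [0.4198, -0.4256, 0.1507]
ee_rot: [1.0, -0.012, 0.009, -0.014]
ft_force: [5.3, 0.4, 0.0]
grip_width: 0.0
grasp_force: 2.6
clock: 9.3
position: [0.4177, -0.4256, 0.1506]
ee_rot: [1.0, -0.012, 0.009, -0.014]
ft_force: [4.9, 1.4, 2.0]
grip_width: 0.001
grasp_force: 2.4
```

```bash
python3 -m creep '[[[-2,0,0],0],[[-3,0,0],0],[[-3,0,0],0]]'; python3 -m creep '[[[-2,0,0],0],[[-3,0,0],0],[[-3,0,0],0]]'; python3 - <<'E'
from h import *
c,W=cam('top');s,V=cam('scene','s4.png');np.savez('s4',W=W,V=V,a=s['pixels'],b=c['pixels'])
for nm,X in(('top',W),('scene',V)):
  m=(X[...,0]>.36)&(X[...,0]<.44)&(X[...,1]>-.475)&(X[...,1]<-.38)&(X[...,2]>.08)&(X[...,2]<.12);q=X[m]
  if len(q):print(nm,len(q),np.percentile(q,[2,50,98],axis=0).round(4))
cv2.imwrite('pics/s4c.png',cv2.resize(s['pixels'][180:310,200:340,::-1],None,fx=4,fy=4,interpolation=cv2.INTER_CUBIC))
E
```

```text
clock: 9.55
position: [0.4144, -0.4255, 0.15]
ee_rot: [1.0, -0.012, 0.009, -0.014]
ft_force: [3.9, -0.5, 0.5]
grip_width: -0.006
grasp_force: 2.1
clock: 9.8
position: [0.4124, -0.4253, 0.1502]
ee_rot: [1.0, -0.012, 0.009, -0.014]
ft_force: [8.8, -0.7, -0.3]
grip_width: -0.001
grasp_force: 3.4
scene 281 [[ 0.383  -0.4729  0.0811]
 [ 0.392  -0.4291  0.0881]
 [ 0.4091 -0.3843  0.1169]]
```

View pics/s4c.png

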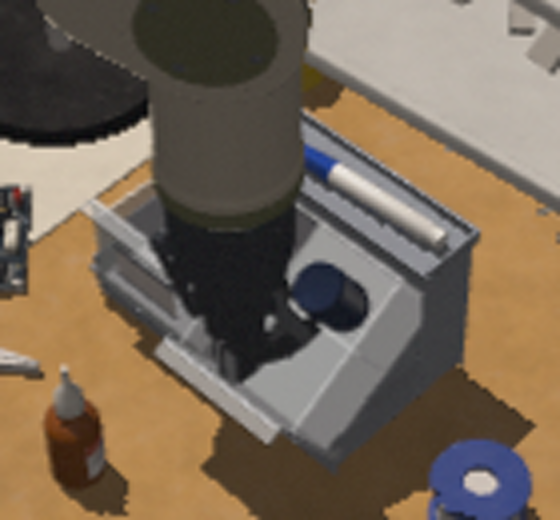

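The right bin is at its stop with its lip down. The small can at about (330,295) in the crop leans on the cross wall. I'll back off and fit its axis.

```bash
python3 -m creep '[[[5,0,0],0],[[5,0,-40],0],[[5,0,-80],0],[[5,0,-90],0],[[5,0,-90],0]]' 0.7; python3 - <<'E'
from h import *
from scipy.optimize import least_squares
pts=[];np.set_printoptions(precision=4,suppress=True)
for n in('scene','wrist','top'):
  c,X=cam(n,n+'5.png');I=c['pixels'].astype(int)
  m=(np.abs(X[...,0]-.49)<.045)&(np.abs(X[...,1]+.434)<.04)&(X[...,2]>.05)&(X[...,2]<.13)&(I.sum(-1)<170)&(I[...,2]>=I[...,0]+3)
  q=X[m];print(n,len(q), np.percentile(q,[2,50,98],axis=0) if len(q) else '')
  if n!='wrist' or 1: pts.append(q)
P=np.concatenate(pts)
np.save('P5',P)
ux=np.array([.9995,-.03,0]);uy=np.array([.03,.9995,0]);H=np.array([.438,-.4282,.024])
def sd(p,Q):
  ax=-np.sin(p[3])*ux*np.cos(p[4])+np.cos(p[3])*np.array([0,0,1])*np.cos(p[4])+np.sin(p[4])*uy
  d=Q-p[:3];h=d@ax;r=np.linalg.norm(d-h[:,None]*ax,axis=1)
  a=r-.018;b=np.abs(h)-.026
  return np.where((a>0)&(b>0),np.hypot(a,b),np.maximum(a,b))
for t0 in(.4,.6,.9):
  f=least_squares(lambda p:sd(p,P),[.49,-.434,.088,t0,0],loss='soft_l1',f_scale=.002);print(f.x,f.cost)
  d=f.x[:3]-H;t=.56;x=d@ux;z=d[2];print('local',x*np.cos(t)+z*np.sin(t),d@uy,-x*np.sin(t)+z*np.cos(t))
st()
E
```

```text
clock: 10.32
position: [0.4145, -0.4298, 0.2431]
ee_rot: [1.0, -0.013, 0.009, -0.013]
ft_force: [0.0, 0.2, -0.4]
grip_width: 0.694
grasp_force: 0.0
scene 185 [[ 0.4665 -0.4505  0.0704]
 [ 0.4829 -0.4434  0.1058]
 [ 0.5088 -0.4257  0.1188]]
wrist 38 [[ 0.5036 -0.4396  0.1012]
 [ 0.5042 -0.4311  0.1052]
 [ 0.5046 -0.4232  0.1075]]
top 185 [[ 0.4692 -0.4449  0.0999]
 [ 0.4848 -0.4311  0.1116]
 [ 0.5001 -0.4162  0.1194]]
[ 0.4924 -0.4315  0.0887  0.5637  0.0309] 0.0004259799871469104
local 0.08054783397594756 -0.0016281127899364757 0.02591155530643682
[ 0.4924 -0.4315  0.0887  0.5637  0.0309] 0.0004259799871445381
local 0.08054784333379855 -0.0016281112277569333 0.025911555387789546
[ 0.4924 -0.4315  0.0888  0.5662  0.03  ] 0.0004259457347028619
local 0.08055292922026831 -0.0016271952141642776 0.025926199135429887
10.4667 [ 0.4138 -0.4278  0.2382] 
 [[ 1.    -0.025  0.014]
 [-0.025 -0.999  0.03 ]
 [ 0.013 -0.031 -0.999]] [ 0.1  1.  -0.1] 0.7024072786221739 0.0 [ 0.3   0.34  0.55  1.65 -0.22  1.22 -0.7 ]
```

View pics/wrist5.png

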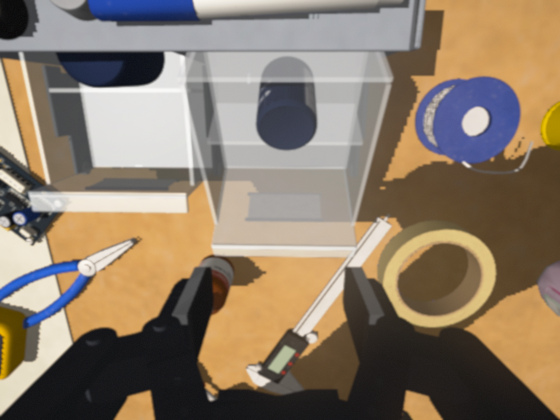

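The wrist view shows the can at (287,105), square in the tipped bin against the cross wall. The fit puts it at tilt 0.56 with its centre at (.492,-.4315,.089). I'll grasp it high so the gripper body clears the shelf.

```bash
python3 -m creep '[[[0,0,0],0],[[0,0,0],0]]' 0.55 >/dev/null; python3 -c "
from h import *
st();print(delta([.4865,-.433,.21]),delta([.4865,-.433,.156]))"
```

```text
10.6333 [ 0.4139 -0.4276  0.2376] 
 [[ 1.    -0.024  0.013]
 [-0.025 -0.999  0.031]
 [ 0.012 -0.031 -0.999]] [-0.5  0.4 -0.4] 0.5484095784021572 0.0 [ 0.3   0.35  0.55  1.65 -0.22  1.22 -0.7 ]
[72.4  4.4 28.4] [71.7  6.1 82.3]
```

```bash
python3 -m creep '[[[25,2,0],0],[[50,4,10],0],[[72,4,25],0],[[72,4,28],0],[[72,4,28],0]]' ; python3 -m creep '[[[0,0,12],0],[[0,1,24],0],[[0,1,36],0],[[0,1,46],0],[[0,1,46],0]]';python3 -c "
from h import *
st();print(delta([.4865,-.433,.156]))"
```

```text
clock: 11.05
position: [0.487, -0.4317, 0.2089]
ee_rot: [1.0, -0.011, 0.005, -0.016]
ft_force: [-0.4, -1.0, -0.2]
grip_width: 0.549
grasp_force: 0.0
clock: 11.47
position: [0.4861, -0.4317, 0.1627]
ee_rot: [1.0, -0.012, 0.006, -0.016]
ft_force: [-0.5, -0.7, -1.2]
grip_width: 0.552
grasp_force: 0.0
11.4667 [ 0.4861 -0.4317  0.1627] 
 [[ 1.    -0.025  0.012]
 [-0.025 -0.999  0.032]
 [ 0.011 -0.032 -0.999]] [-0.5 -0.7 -1.2] 0.5519117862711043 0.0 [ 0.3   0.54  0.49  1.56 -0.31  1.13 -0.72]
[0.3 1.5 6.7]
```

```bash
python3 -m creep '[[[0,1,3],0],[[0,1,6],0],[[0,1,6],0]]'; python3 -m creep '[[[0,0,0],0],[[0,0,0],0],[[0,0,0],0],[[0,0,0],0],[[0,0,0],0]]' 0 25; python3 -m creep '[[[0,0,-3],0],[[0,0,-8],0],[[0,0,-14],0]]'
```

```text
clock: 11.72
position: [0.4872, -0.4337, 0.1596]
ee_rot: [1.0, -0.012, 0.007, -0.015]
ft_force: [-0.7, 0.2, 0.0]
grip_width: 0.551
grasp_force: 0.0
clock: 12.13
position: [0.4875, -0.4337, 0.1601]
ee_rot: [1.0, -0.012, 0.008, -0.015]
ft_force: [-0.7, -0.8, 3.5]
grip_width: 0.396
grasp_force: 26.1
clock: 12.38
position: [0.487, -0.4334, 0.1736]
ee_rot: [1.0, -0.012, 0.007, -0.015]
ft_force: [-0.6, 0.0, -0.7]
grip_width: 0.399
grasp_force: 25.6
```

```bash
python3 -m creep '[[[0,0,-20],0],[[0,0,-40],0],[[0,0,-60],0],[[0,0,-80],0],[[0,0,-90],0]]'; python3 - <<'E'
from h import *
from scipy.optimize import least_squares
pts=[];np.set_printoptions(precision=4,suppress=True)
o=manip.get_obs();T=np.array(o['position']);st()
for n in('scene','wrist'):
  c,X=cam(n,n+'6.png');I=c['pixels'].astype(int)
  m=(np.abs(X[...,0]-T[0])<.05)&(np.abs(X[...,1]-T[1])<.03)&(X[...,2]>T[2]-.12)&(X[...,2]<T[2]-.04)&(I[...,2]>=I[...,0]+8)&(I.sum(-1)<200)
  q=X[m];print(n,len(q), np.percentile(q,[2,50,98],axis=0) if len(q) else '')
  if n=='scene':cv2.imwrite('pics/s6c.png',cv2.resize(c['pixels'][150:290,200:340,::-1],None,fx=4,fy=4,interpolation=cv2.INTER_CUBIC))
  pts.append(q)
P=np.concatenate(pts)
ux=np.array([.9995,-.03,0]);uy=np.array([.03,.9995,0])
def sd(p,Q):
  ax=-np.sin(p[3])*ux*np.cos(p[4])+np.cos(p[3])*np.array([0,0,1])*np.cos(p[4])+np.sin(p[4])*uy
  d=Q-p[:3];h=d@ax;r=np.linalg.norm(d-h[:,None]*ax,axis=1)
  a=r-.018;b=np.abs(h)-.026
  return np.where((a>0)&(b>0),np.hypot(a,b),np.maximum(a,b))
for t0 in(.2,.5):
  f=least_squares(lambda p:sd(p,P),[*(T-[-.005,0,.068]),t0,0],loss='soft_l1',f_scale=.002);print(f.x,f.x[:3]-T,f.cost)
E
```

```text
clock: 12.8
position: [0.486, -0.4371, 0.2666]
ee_rot: [1.0, -0.012, 0.008, -0.014]
ft_force: [0.9, -0.8, -0.5]
grip_width: 0.395
grasp_force: 25.5
12.8 [ 0.486  -0.4371  0.2666] 
 [[ 1.    -0.025  0.017]
 [-0.025 -0.999  0.028]
 [ 0.017 -0.028 -0.999]] [ 0.9 -0.8 -0.5] 0.3949446222929175 25.485563863171592 [ 0.29  0.45  0.53  1.45 -0.26  1.31 -0.75]
scene 201 [[ 0.4617 -0.4518  0.1718]
 [ 0.4731 -0.4408  0.2133]
 [ 0.4914 -0.4197  0.2212]]
wrist 3762 [[ 0.4686 -0.4438  0.1778]
 [ 0.4991 -0.4311  0.2147]
 [ 0.5079 -0.421   0.2225]]
[ 0.4872 -0.4356  0.193   0.2424 -0.031 ] [ 0.0011  0.0014 -0.0736] 0.0006904555604796096
[ 0.4872 -0.4356  0.193   0.2424 -0.0311] [ 0.0011  0.0014 -0.0736] 0.0006904563613098039
```

View pics/s6c.png

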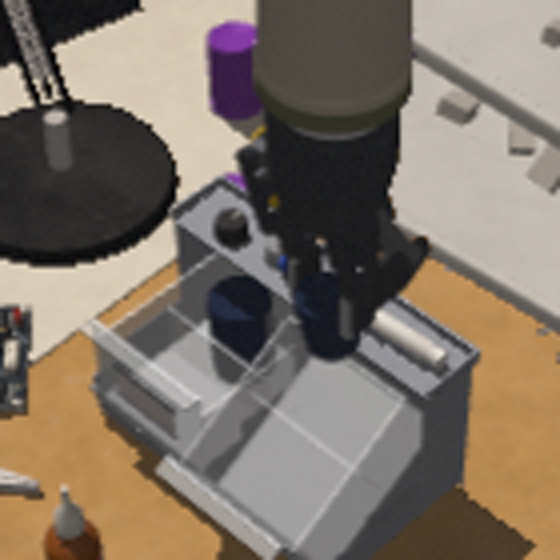

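The crop shows the can held, its lean reduced to about 14° in the grip. Its front foot edge sits ahead of the grip, so pressing down will right it. I move to the left bin's front compartment.

```bash
python3 -m creep '[[[-10,0,-3],0],[[-20,-30,-3],0],[[-23,-65,-3],0],[[-23,-100,0],0],[[-23,-119,0],0]]' ; python3 -m creep '[[[0,0,0],0],[[0,0,0],0],[[0,0,0],0]]'; python3 -c "
from h import *
st();print(delta([.466,-.3165,.14]))"
```

```text
clock: 13.32
position: [0.4648, -0.313, 0.2649]
ee_rot: [1.0, -0.011, 0.006, -0.016]
ft_force: [1.1, 0.8, -1.0]
grip_width: 0.397
grasp_force: 25.5
clock: 13.57
position: [0.4649, -0.3175, 0.2661]
ee_rot: [1.0, -0.013, 0.007, -0.015]
ft_force: [0.1, -0.9, -0.0]
grip_width: 0.397
grasp_force: 25.5
13.5667 [ 0.4649 -0.3175  0.2661] 
 [[ 1.    -0.025  0.014]
 [-0.025 -0.999  0.03 ]
 [ 0.013 -0.03  -0.999]] [ 0.1 -0.9 -0. ] 0.3966071883209282 25.526951600952543 [ 0.1   0.23  0.51  1.7  -0.15  1.24 -0.95]
[ -0.5   2.8 126.1]
```

```bash
python3 -m creep '[[[0,0,25],0],[[0,1,50],0],[[0,2,75],0],[[0,2,95],0],[[0,3,110],0]]' >/dev/null; python3 -m creep '[[[0,0,6],0],[[0,0,12],0],[[0,0,18],0],[[0,0,22],0],[[0,0,22],0]]';  python3 -m creep '[[[0,0,2],0],[[0,0,4],0],[[0,0,4],0]]'
```

```text
clock: 14.4
position: [0.4675, -0.3162, 0.1345]
ee_rot: [1.0, -0.012, 0.007, -0.015]
ft_force: [-0.6, 0.7, -0.4]
grip_width: 0.398
grasp_force: 25.5
clock: 14.65
position: [0.4677, -0.3159, 0.1308]
ee_rot: [1.0, -0.012, 0.007, -0.015]
ft_force: [-0.3, -1.2, -1.1]
grip_width: 0.399
grasp_force: 25.5
```

```bash
for i in 1 2; do :; done; python3 -m creep '[[[0,0,1],0],[[0,0,2],0],[[0,0,2],0]]';python3 -m creep '[[[0,0,1],0],[[0,0,2],0],[[0,0,2],0]]';python3 -m creep '[[[0,0,1],0],[[0,0,2],0],[[0,0,2],0]]'
```

```text
clock: 14.9
position: [0.4677, -0.3158, 0.1287]
ee_rot: [1.0, -0.012, 0.007, -0.015]
ft_force: [0.6, 0.7, -0.7]
grip_width: 0.396
grasp_force: 25.5
clock: 15.15
position: [0.4678, -0.3159, 0.1268]
ee_rot: [1.0, -0.012, 0.007, -0.015]
ft_force: [-0.1, 0.0, 0.6]
grip_width: 0.4
grasp_force: 25.7
clock: 15.4
position: [0.4686, -0.3161, 0.1262]
ee_rot: [1.0, -0.012, 0.008, -0.015]
ft_force: [-1.2, 1.6, 13.3]
grip_width: 0.401
grasp_force: 26.8
```

```bash
python3 -m creep '[[[0,0,1],0],[[0,0,1],0],[[0,0,1],0]]' - 20;python3 -m creep '[[[0,0,1],0],[[0,0,2],0],[[0,0,2],0]]'; python3 - <<'E'
from h import *
from scipy.optimize import least_squares
np.set_printoptions(precision=4,suppress=True)
o=manip.get_obs();T=np.array(o['position'])
pts=[]
for n in('scene','wrist'):
  c,X=cam(n,n+'7.png');I=c['pixels'].astype(int)
  m=(np.abs(X[...,0]-T[0])<.035)&(np.abs(X[...,1]-T[1])<.03)&(X[...,2]>.03)&(X[...,2]<T[2]-.04)&(I[...,2]>=I[...,0]+8)&(I.sum(-1)<200)
  q=X[m];print(n,len(q));pts.append(q)
P=np.concatenate(pts)
ux=np.array([.9995,-.03,0]);uy=np.array([.03,.9995,0])
def sd(p,Q):
  ax=-np.sin(p[3])*ux*np.cos(p[4])+np.cos(p[3])*np.array([0,0,1])*np.cos(p[4])+np.sin(p[4])*uy
  d=Q-p[:3];h=d@ax;r=np.linalg.norm(d-h[:,None]*ax,axis=1)
  a=r-.018;b=np.abs(h)-.026
  return np.where((a>0)&(b>0),np.hypot(a,b),np.maximum(a,b))
f=least_squares(lambda p:sd(p,P),[*(T-[-.002,0,.073]),.1,0],loss='soft_l1',f_scale=.002);print(f.x,f.x[:3]-T,f.cost)
E
```

```text
clock: 15.65
position: [0.4691, -0.3161, 0.1258]
ee_rot: [1.0, -0.012, 0.009, -0.015]
ft_force: [-2.6, 1.7, 16.7]
grip_width: 0.394
grasp_force: 27.4
clock: 15.9
position: [0.4703, -0.3162, 0.1249]
ee_rot: [1.0, -0.012, 0.01, -0.014]
ft_force: [-0.3, 4.3, 23.0]
grip_width: 0.398
grasp_force: 28.7
scene 43
wrist 5382
[ 0.47   -0.3141  0.0511  0.1783 -0.0337] [-0.0003  0.0021 -0.0738] 0.0006392782606388957
```

```bash
python3 -m creep '[[[0,0,-3],0],[[0,0,-3],0]]'; python3 -m creep '[[[0,0,0],0],[[0,0,0],0],[[0,0,0],0],[[0,0,0],0],[[0,0,0],0]]' 0.41;  python3 -m creep '[[[0,0,0],0],[[0,0,0],0],[[0,0,0],0],[[0,0,0],0],[[0,0,0],0]]' 0.55; cat > fit.py <<'E'
from h import *
from scipy.optimize import least_squares
np.set_printoptions(precision=4,suppress=True)
pts=[]
for n in('scene','wrist','top'):
  c,X=cam(n,n+'8.png');I=c['pixels'].astype(int)
  m=(np.abs(X[...,0]-.468)<.04)&(np.abs(X[...,1]+.315)<.03)&(X[...,2]>.03)&(X[...,2]<.085)&(I[...,2]>=I[...,0]+8)&(I.sum(-1)<200)
  q=X[m];print(n,len(q),np.median(q[q[:,2]>.07],axis=0));pts.append(q)
P=np.concatenate(pts)
ux=np.array([.9995,-.03,0]);uy=np.array([.03,.9995,0])
def sd(p,Q):
  ax=-np.sin(p[3])*ux*np.cos(p[4])+np.cos(p[3])*np.array([0,0,1])*np.cos(p[4])+np.sin(p[4])*uy
  d=Q-p[:3];h=d@ax;r=np.linalg.norm(d-h[:,None]*ax,axis=1)
  a=r-.018;b=np.abs(h)-.026
  return np.where((a>0)&(b>0),np.hypot(a,b),np.maximum(a,b))
f=least_squares(lambda p:sd(p,P),[.468,-.315,.05,0,0],loss='soft_l1',f_scale=.002);print(f.x,f.cost)
d=f.x[:3]-np.array([.4714,-.3151,.024]);print('local front',d@ux,d@uy,d[2])
E
python3 fit.py; python3 -c "
from h import *
st()"
```

```text
clock: 16.17
position: [0.4682, -0.316, 0.1256]
ee_rot: [1.0, -0.012, 0.008, -0.015]
ft_force: [1.3, -0.6, 3.1]
grip_width: 0.399
grasp_force: 26.9
clock: 16.58
position: [0.4675, -0.3158, 0.1245]
ee_rot: [1.0, -0.012, 0.007, -0.015]
ft_force: [-0.1, -1.5, 0.5]
grip_width: 0.41
grasp_force: 0.1
clock: 17.0
position: [0.4677, -0.3158, 0.1247]
ee_rot: [1.0, -0.012, 0.007, -0.015]
ft_force: [-0.7, -0.5, 0.2]
grip_width: 0.555
grasp_force: 0.0
scene 46 [ 0.4652 -0.3121  0.076 ]
wrist 4704 [ 0.4743 -0.313   0.0757]
top 0 [nan nan nan]
[ 0.4718 -0.313   0.0498  0.0007  0.0038] 0.0006971937586993974
local front 0.00035793640141260313 0.0020793542800141025 0.025762796632881203
17.15 [ 0.4677 -0.3158  0.1248] 
 [[ 1.    -0.024  0.015]
 [-0.025 -0.999  0.03 ]
 [ 0.014 -0.03  -0.999]] [-0.4  0.6  0. ] 0.5524334515842743 0.0 [ 0.14  0.4   0.47  1.83 -0.25  0.97 -0.87]
  return _methods._mean(a, axis=axis, dtype=dtype,
  ret = um.true_divide(
```

The small can is released, upright and centred. Next I close the right bin from outside its lip.

```bash
python3 -m creep '[[[0,0,-20],0],[[0,0,-45],0],[[0,0,-80],0],[[0,0,-110],0],[[0,0,-110],0]]' >/dev/null; python3 -m creep '[[[-38,10,0],0],[[-76,40,0],0],[[-100,75,0],0],[[-115,110,0],0],[[-115,112,0],0]]' 0 >/dev/null; python3 -m creep '[[[0,0,0],0],[[0,0,0],0]]';  python3 -c "
from h import *
st();print(delta([.353,-.430,.138]))"
```

```text
clock: 18.15
position: [0.3483, -0.4282, 0.2294]
ee_rot: [1.0, -0.013, 0.007, -0.015]
ft_force: [0.5, 0.3, 0.4]
grip_width: -0.005
grasp_force: 0.0
18.15 [ 0.3483 -0.4282  0.2294] 
 [[ 1.    -0.025  0.015]
 [-0.026 -0.999  0.03 ]
 [ 0.014 -0.03  -0.999]] [0.5 0.3 0.4] -0.004525775441237799 0.0 [ 0.3   0.26  0.6   1.77 -0.19  1.18 -0.63]
[ 3.5  4.5 91.4]
```

```bash
python3 -m creep '[[[2,2,30],0],[[3,4,60],0],[[3,4,85],0],[[3,4,91],0],[[3,4,91],0]]' ; python3 -m creep '[[[8,0,0],0],[[16,0,0],0],[[22,0,0],0],[[28,0,0],0],[[34,0,0],0]]';python3 -m creep '[[[6,0,0],0],[[12,0,0],0],[[18,0,0],0],[[18,0,0],0]]'
```

```text
clock: 18.57
position: [0.353, -0.4277, 0.1372]
ee_rot: [1.0, -0.011, 0.006, -0.016]
ft_force: [-0.1, -0.1, 0.6]
grip_width: -0.001
grasp_force: 0.0
clock: 18.98
position: [0.3869, -0.431, 0.1404]
ee_rot: [1.0, -0.012, 0.007, -0.014]
ft_force: [-4.6, -0.0, 2.7]
grip_width: -0.002
grasp_force: 2.4
clock: 19.32
position: [0.4066, -0.4305, 0.1398]
ee_rot: [1.0, -0.011, 0.008, -0.015]
ft_force: [0.8, -0.2, -0.2]
grip_width: -0.001
grasp_force: 0.0
```

```bash
python3 -m creep '[[[2,0,0],0],[[4,0,0],0],[[4,0,0],0]]';python3 -m creep '[[[2,0,0],0],[[3,0,0],0],[[3,0,0],0]]';python3 -m creep '[[[2,0,0],0],[[3,0,0],0],[[3,0,0],0]]'
```

```text
clock: 19.57
position: [0.4089, -0.4308, 0.1395]
ee_rot: [1.0, -0.012, 0.007, -0.015]
ft_force: [-0.2, -0.1, 0.4]
grip_width: -0.001
grasp_force: 0.1
clock: 19.82
position: [0.4118, -0.431, 0.1396]
ee_rot: [1.0, -0.012, 0.007, -0.015]
ft_force: [-1.5, -0.5, 0.9]
grip_width: 0.002
grasp_force: 0.5
clock: 20.07
position: [0.413, -0.4312, 0.1394]
ee_rot: [1.0, -0.013, 0.006, -0.015]
ft_force: [-9.0, 2.1, 5.1]
grip_width: 0.002
grasp_force: 4.7
```

```bash
python3 -m creep '[[[1,0,0],0],[[2,0,0],0],[[2,0,0],0]]'; python3 -m creep '[[[-10,0,0],0],[[-40,0,-10],0],[[-60,0,-50],0],[[-70,0,-90],0],[[-70,0,-110],0]]'; python3 -m creep '[[[0,0,-30],0],[[0,0,-60],0],[[0,0,-60],0]]'; python3 - <<'E'
from h import *
np.set_printoptions(precision=4,suppress=True)
exec(open('fit.py').read())
o=np.load('s0.npz')
ux=np.array([.9995,-.03,0]);uy=np.array([.03,.9995,0]);O=np.array([.4937,-.3728,0])
for n in('scene','top'):
  c,X=cam(n)
  for t,Z in(('before',o['W'] if n=='scene' else o['W2']),('now',X)):
    L=Z-O;x=L@ux;y=L@uy;z=L[...,2]
    for s in(1,-1):
      m=(np.abs(s*y-57)<1e9)&(np.abs(y-s*.057)<.035)&(x>-.12)&(x<-.045)&(z>.085)&(z<.112)
      print(n,t,'left' if s>0 else 'right',m.sum(),np.percentile(x[m],[5,50,95]) if m.sum() else '',np.median(z[m]) if m.sum() else '')
  I=c['pixels'].astype(int)
  m=(np.hypot(X[...,0]-.333,X[...,1]+.362)<.035)&(X[...,2]>.01)&(X[...,2]<.115)
  q=X[m];print('bottle',len(q),q.max(0),[np.mean(q[(q[:,2]>a)&(q[:,2]<a+.03)],axis=0) for a in(.01,.04,.075)])
  m=(np.hypot(X[...,0]-.526,X[...,1]+.317)<.03)&(X[...,2]>.03)&(X[...,2]<.1)&(I.sum(-1)<200)
  if m.sum():print('large',m.sum(),X[m].max(0),X[m].min(0))
st()
E
```

```text
clock: 20.32
position: [0.4133, -0.4313, 0.1393]
ee_rot: [1.0, -0.013, 0.004, -0.016]
ft_force: [-16.5, 5.9, 9.7]
grip_width: 0.001
grasp_force: 8.4
clock: 20.73
position: [0.3428, -0.4342, 0.2524]
ee_rot: [1.0, -0.014, 0.009, -0.014]
ft_force: [0.5, 0.1, 0.7]
grip_width: -0.006
grasp_force: 0.0
clock: 20.98
position: [0.3452, -0.4361, 0.3145]
ee_rot: [1.0, -0.012, 0.011, -0.012]
ft_force: [0.8, 0.0, 0.5]
grip_width: 0.001
grasp_force: 0.0
scene 19 [ 0.465  -0.329   0.0746]
wrist 1838 [ 0.472  -0.3157  0.0756]
top 154 [ 0.4701 -0.3133  0.0752]
[ 0.4729 -0.3132  0.0496 -0.0035  0.0058] 0.0006749141512005799
local front 0.0014110630730663448 0.0019503243360483307 0.02563262272003946
scene before left 120 [-0.0695 -0.0631 -0.0563] 0.10267381690424418
scene before right 151 [-0.092  -0.0645 -0.0557] 0.10283236382983686
scene now left 27 [-0.0697 -0.0662 -0.0577] 0.10383380342465047
scene now right 134 [-0.0692 -0.0628 -0.0558] 0.10275688588818443
bottle 307 [ 0.3447 -0.3442  0.1061] [array([ 0.3212, -0.3693,  0.0253]), array([ 0.3239, -0.3653,  0.0548]), array([ 0.327 , -0.3613,  0.0843])]
large 276 [ 0.5559 -0.2938  0.0987] [ 0.4995 -0.3412  0.0326]
top before left 216 [-0.0681 -0.0613 -0.0549] 0.10251121336409957
top before right 230 [-0.0878 -0.0617 -0.0547] 0.10221111799340042
top now left 216 [-0.068  -0.0614 -0.0549] 0.10250630610441802
top now right 209 [-0.0677 -0.0612 -0.0546] 0.10229359487302153
bottle 234 [ 0.3481 -0.3385  0.1074] [array([ 0.3439, -0.3562,  0.0254]), array([ 0.3334, -0.3569,  0.055 ]), array([ 0.3313, -0.3568,  0.0837])]
large 69 [ 0.5194 -0.3001  0.0963] [ 0.5061 -0.3338  0.0868]
21.2333 [ 0.3441 -0.4339  0.3074] 
 [[ 1.    -0.024  0.014]
 [-0.024 -0.999  0.031]
 [ 0.013 -0.031 -0.999]] [ 0.3  0.7 -0.4] -0.002206920401857262 0.0 [ 0.29  0.2   0.63  1.67 -0.15  1.33 -0.65]
```

Both bins measure home, the small can is upright and centred, the bottle is upright, the large can is in place and the robot is clear.

```bash
python3 -c "
from workcell import manip
print(manip.hand_in())"
```

```text
the job is handed in; nothing more can be done
None
```

The job is handed in at about 21 s of the 72 s allowed; hand-in returned no verdict. My last measurements put the smaller capacitor upright and centred in the left bin's front compartment before the larger one, both bins home and the flux bottle upright; I didn't re-measure the spool and board, but the arm kept clear of both.

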